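# Weigh the glass shaker on the ledge's beam scale

## Robot

A 6-joint arm with a two-finger parallel gripper is mounted at the origin on the work surface. World frame = base frame: x ahead of the robot, y to its left, z up, the work surface at z = 0. Lengths are in m, angles in degrees, forces in N, time in s.
With the tool pointing down it reaches from about 0.4 to 0.825 m from the base axis. Payload 7 kg.
Tool frame: the origin (TCP) lies between the finger pads; the fingertips stand 11 mm ahead of it and the grasp point (between the pads) lies 8 mm behind it; z points along the fingers, y is the direction in which the jaws open and shut (so a half turn about z gives the same grasp; the last joint's range is limited). The gripper opens to 88 mm and grips with 3 to 60 N. Pads are 19 mm wide; open, the fingers measure 130 mm over their backs; the gripper's body (78 mm by 193 mm) begins 47 mm behind the grasp point.
Start: joints at [81.366, 20.546, 0.682, 0, -70.136, -16.507], TCP at [0.287, 0.611, 0.238] pointing down, gripper open.
Joint ranges: [-176.03, 176.03], [-82.01, 121.73], [-58.28, 71.71], [-173.87, 95.51], [-174.79, -0.11], [-173.66, 173.66]. Speed limits (degrees/s): [136.94, 136.94, 172.46, 180, 180, 180].

## Interface

Orientations are given as [roll, pitch, yaw] about the fixed x, y, z axes, in that order (R = Rz(yaw) Ry(pitch) Rx(roll)).
In Python, from plant import r gives the robot as it stands.
- The arm moves only by the shell command python3 -m inch 'ROWS' [OPENING] [FORCE]. ROWS is JSON, a list of rows, each an object of numbers: "x", "y", "z": the shift along the tool's x, y, z as a fraction of full scale; "yaw": the turn about the tool's z as a fraction of full scale. In form: [{"x": .., "y": .., "z": .., "yaw": ..}, ...]. A call has 1 to 5 rows; each row shifts and turns the pose as measured when the row begins, along the tool's axes as they then stand; what a row does not reach is not made up. Full scale, the value 1, is 0.025 m for a shift and 4 degrees for a turn. A row lasts 1/12 s, in which the tool goes at most 41.7 mm and 7.16 degrees, less where a joint would pass 70% of its speed; a pose out of reach is approached as far as the arm can. A call with a number of a shift or a turn outside -1 to 1 is refused whole. A call with a gripper value outside its range is refused whole. OPENING is the opening, from -1 (shut) to 1 (fully open), set as the call begins (- or left out, the last holds). The fingers move at their own pace and stop on an object; FORCE is the grip in N (left out, the last holds). Time passes only in rows, so rows that do not move let the fingers close. It gives the time, the measured TCP pose, the force and the opening at its end, in the units of the state.
- r.get_state(): the state, without advancing time (a new reading comes with each control period).
- r.capture(name): name is "side" or "top"; returns (picture, depth): 480x640x3 uint8, red, green, blue; 480x640 float32, m along the optical axis (not along the pixel's ray), 0 where there is no reading.
- r.camera_info(name): a dict with "mtx" (3x3 intrinsics, pixels), "pose" (4x4, takes a point from camera to world coordinates). Camera axes: x right, y down, z forward; pixel columns grow to the right and rows downward; lengths in m; the calibration is good to about 2 mm. A picture is of the moment at which its call begins. camera_info takes no time and is no camera call.
- r.close_job(): hands the job in, once; it reports no verdict.
The state is a dict: "time_s": time; "joints": joint angles; "qd": joint speeds; "joint_torque": joint torques, N m; "tcp_pos": TCP position; "eef_rot": TCP orientation; "contact_force": force on the tool from outside, world axes, zero at the start; "moment": the same for the moment, N m; "gripper_width": finger opening in m.
Only numpy, scipy, OpenCV 4.12 (cv2) and the standard library are available. Lean on these libraries where they do the work, as an engineer would, in place of code of your own. Each camera call takes 0.05 s, during which the arm holds its last target. There are 200 camera calls.

## Task

Stand the glass shaker upright and gently on the round platform of the beam scale and let go of it; then slide the poise outward along the notched beam, without forcing it (while holding it, never more than 15 N between poise and beam), to the notch where the pointer comes to rest nearest the centre of its gate, between the two heavy bars. Leave the poise seated in its notch, let go of everything, and leave the bowl, the fork, the grill basket and the condiment caddy where they are.

Things in the scene. Friction and masses are not known exactly. Their poses are not given: they have to be found in the camera images.
- scale: Fixed aluminium base of a steelyard (beam scale), 130 mm (x) by 500 mm (y, -190 to +310 mm), 18 mm thick; origin on the ledge under the beam's pivot. Its y axis runs along the beam from the pivot to the pointer; z is up. Two cheeks, 34 mm wide and 106 mm high, hold the pivot. The platform is on the -y side, the notched arm on +y.
- beam (a joint): Tilt of the beam about its pivot, rad: 0 = level, pointer centred; positive = pointer high (poise must go outward, +y); negative = pointer low. Stops at -0.1 and +0.1. Self-levelling: between the stops one notch of the poise alters it by about 0.03. Settles within 1.5 s once the poise is let go. Empty with the poise parked it reads 0.
- pivot (a point): Point on the beam's axis at its pivot, 90 mm above the ledge; its axes tilt with the beam: y along the beam to the pointer, z up. Beam: steel, 18 mm wide, 12 mm high. Its top has rounded notches 14 mm apart, 2.9 mm deep. Poise seats 60 (parked), 74, 88 ... 228 mm from the pivot, 13 in all; seated in any, point poise_knob is 45 mm above the beam's axis.
- platform_top (a point): Centre of the upper face of the round steel platform, 110 mm in diameter, 120 mm on the -y side of the pivot, 120 mm above the ledge with the beam level. A linkage keeps it level; under a load it goes down 12 mm (a few newtons push it) until the beam is at its stop. Where on it the load stands does not alter the reading.
- shaker_mid (a point): Centre (half-way up) of a glass shaker with a steel cap: upright cylinder, 50 mm in diameter (cap 52 mm, the top 18 mm), 76 mm high. Weighs 200 to 400 g, not known beforehand; balancing it takes 5 to 12 notches. Its z axis is its own axis.
- poise_knob (a point): Middle of the poise's steel knob, an upright cylinder 22 mm in diameter, 46 mm high, on a 37 by 40 mm bridge. The poise (300 g) is a loose loop captive on the beam: 2 cross-bars ride in the notches; 6 mm of lift, 2.5 mm of side play; y along the beam. Let go near a notch it slips in; let go on a crest it may perch 2.9 mm higher. Lifted, it lets the loaded beam rise to its upper stop.
- pointer_tip (a point): Tip of the pointer at the beam's outer end, a dark needle 5 mm by 4 mm, 312 mm from the pivot; it moves up and down in front of the gate plate.
- gate_mid (a point): Middle of the gate: a white upright plate, 34 mm wide, fixed to the base just behind the pointer, on its robot side (-x of the base), with two heavy black bars whose inner edges are 14 mm apart, 7 mm above and below the centred pointer's middle; finer ticks above and below.
- bowl: Bystander: white ceramic bowl turned upside down, 132 mm in diameter, 58 mm high; origin on the ledge under its centre.
- fork: Bystander: stainless fork lying flat, 212 mm long and 24 mm wide, 6 mm thick, along its own x (tines to +x); origin on the ledge near its middle.
- basket: Bystander: flat aluminium wire grill basket, 160 mm (x) by 220 mm (y) by 30 mm high; origin on the ledge under its centre.
- caddy: Bystander: black plastic condiment caddy, 130 mm (x) by 170 mm (y) by 90 mm, with three small pots (to 152 mm) on top; fixed; origin on the ledge under its centre.
- caddy_drawer0 (a joint): The caddy's sliding drawer, m: 0 = shut, grows as it opens towards the robot.
Mind the look-alikes: they are no part of the job. What is shaped like the part that bears shaker_mid but purple is not meant. What is shaped like the part that bears poise_knob but pink is not meant.

How it is judged (in metres and radians):
On the way, in this order (a step that is already met when the one before it is completed fails the run):
1. the shaker stands upright on the platform, let go (horizontal distance between shaker_mid and platform_top below 0.035 m and z of shaker_mid in the frame of platform_top between 0.033 and 0.043 m and angle between shaker_mid's own z axis and vertical below 0.1 rad and contact force between shaker and the arm below 0.1 N and contact force between shaker and the fingers below 0.1 N), for 0.3 s.
2. the poise is slid outward along the beam, at least two notches from where it was parked (y of poise_knob in the frame of pivot above 0.085 m), for 0.1 s.
At the end, for the whole second after the job is handed in: The shaker stands upright on the platform, within 35 mm of its centre; the poise sits down in a notch (within 1.7 mm), two or more notches out from its parking notch; the beam rests level within 0.021 rad, pointer between the two heavy bars; nothing is held (value of joint beam between -0.021 and 0.021 rad and velocity of joint beam between -0.03 and 0.03 rad/s and z of poise_knob in the frame of pivot below 0.0463 m and y of poise_knob in the frame of pivot above 0.085 m and horizontal distance between shaker_mid and platform_top below 0.035 m and z of shaker_mid in the frame of platform_top between 0.033 and 0.043 m and angle between shaker_mid's own z axis and vertical below 0.1 rad); the robot touches nothing.
It fails at once if the poise is forced: more than 15 N between poise and scale while the fingers are on the poise (contact force between poise and the fingers above 0.5 N and contact force between poise and scale above 15 N).
It fails at once if the shaker is put down hard: more than 25 N on the scale (contact force between shaker and scale above 25 N).
It fails at once if the shaker is tipped over (angle between shaker_mid's own z axis and vertical above 0.6 rad).
It fails at once if the bowl, fork or grill basket is shifted by more than 30 mm (distance of any of bowl, fork, basket from where it was at the start of the episode above 0.03 m).
It fails at once if the caddy's drawer is pulled open (value of joint caddy_drawer0 above 0.02 m).
It also fails if it takes over 72 s, if anything falls off the work surface, if the arm or the gripper's body presses on something with over 40 N, if the wrist force passes 120 N, or if a joint passes its speed limit or range.

## Working session

There is one attempt and no reset: what is moved stays moved. The work goes in short steps, Python scripts to look and compute and a shell command to move; the robot and the scene stay as the last step left them, time stands still between calls to the robot, and variables do not carry over. Pictures are saved under pics/ and viewed, about 8 in all and at most 12, crops included, and the job is handed in when it is done.

```bash
mkdir -p pics; ls
python3 - <<'E'
from plant import r
import cv2,numpy as np
print(r.get_state())
for n in("side","top"):
    p,d=r.capture(n); i=r.camera_info(n); print(n,np.round(i["mtx"],1).tolist(),np.round(i["pose"],4).tolist())
    cv2.imwrite(f"pics/{n}0.png",p[:,:,::-1]); np.savez(f"pics/{n}0.npz",p=p,d=d)
E
```

```text
pics
{'time_s': 0.0, 'joints': array([ 8.13649303e+01,  2.05916501e+01,  6.34378032e-01, -1.92444471e-02,
       -7.01368119e+01, -1.65071283e+01]), 'qd': array([ 0.11173282, -0.01579957,  0.05661483,  0.08006869,  0.08246656,
       -0.0135549 ]), 'joint_torque': array([ 1.64664812e-03, -5.82724357e+01,  2.93044013e+01,  6.99646980e+00,
        6.95226394e-03, -1.65991491e-04]), 'tcp_pos': array([0.28661023, 0.61061046, 0.2366276 ]), 'eef_rot': array([ 1.79904653e+02, -9.38956663e-03, -2.51487438e+01]), 'contact_force': array([-0.56200297, -0.44459327, -0.23698641]), 'moment': array([-0.04328159,  0.02423796,  0.01563122]), 'gripper_width': 0.08762743414131631}
side [[465.8, 0.0, 320.8], [0.0, 465.8, 242.2], [0.0, 0.0, 1.0]] [[0.7018, -0.4782, 0.528, -0.0484], [-0.7123, -0.4606, 0.5297, -0.6632], [-0.0101, -0.7478, -0.6638, 0.9116], [0.0, 0.0, 0.0, 1.0]]
top [[621.6, 0.0, 316.7], [0.0, 621.6, 236.0], [0.0, 0.0, 1.0]] [[0.0241, -0.9882, 0.1511, 0.3492], [-0.9997, -0.0238, 0.0035, -0.0222], [0.0001, -0.1511, -0.9885, 1.7066], [0.0, 0.0, 0.0, 1.0]]
```

View pics/side0.png

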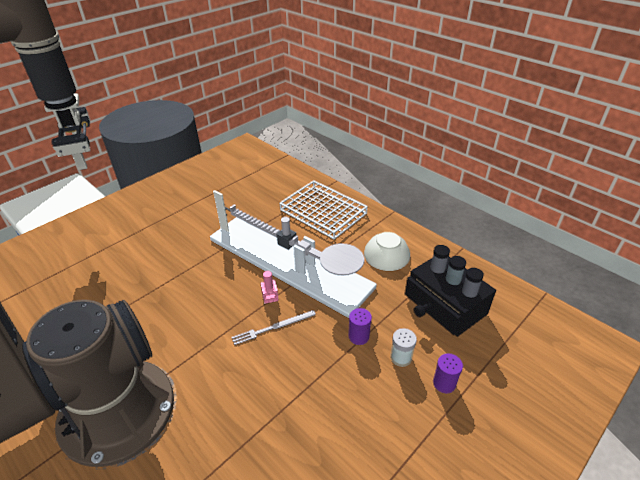

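View pics/top0.png

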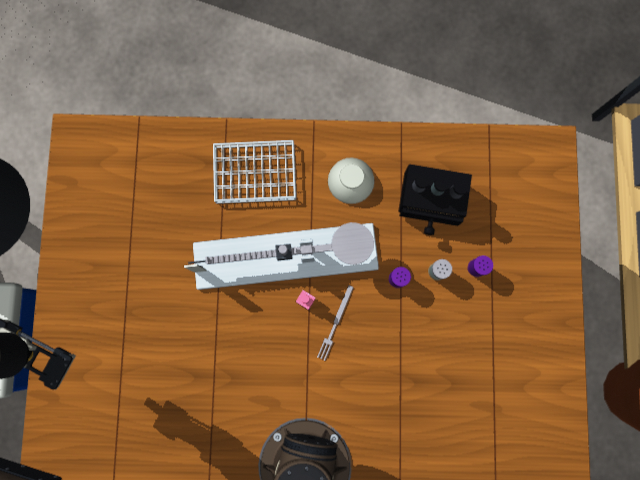

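The side view shows the glass shaker at about (403,347) between two purple look-alikes, the platform at (342,259), and the poise knob at (286,227) on the beam. The gate plate is at (222,220). In the top view the shaker cap is at (442,269), the platform at (352,244), the poise at (284,250) and the pointer end at (190,265).

```bash
cat > h.py <<'E'
from plant import r
import cv2,numpy as np
def snap(n):
    p,d=r.capture(n); return p,d,cloud(n,d)
def cloud(n,d):
    i=r.camera_info(n);K=np.array(i["mtx"]);T=np.array(i["pose"])
    v,u=np.mgrid[:480,:640]
    c=np.stack([(u-K[0,2])/K[0,0]*d,(v-K[1,2])/K[1,1]*d,d],-1)
    return c@T[:3,:3].T+T[:3,3]
def ray(n,u,v):
    i=r.camera_info(n);K=np.array(i["mtx"]);T=np.array(i["pose"])
    return T[:3,3],T[:3,:3]@np.array([(u-K[0,2])/K[0,0],(v-K[1,2])/K[1,1],1])
def onz(n,u,v,z):
    o,k=ray(n,u,v); return o+k*(z-o[2])/k[2]
def tri(a,b):
    (o1,k1),(o2,k2)=ray("top",*a),ray("side",*b)
    s=np.linalg.lstsq(np.stack([k1,-k2],1),o2-o1,rcond=None)[0]
    A,B=o1+k1*s[0],o2+k2*s[1]; return (A+B)/2,np.linalg.norm(A-B)
def proj(n,P):
    i=r.camera_info(n);K=np.array(i["mtx"]);T=np.array(i["pose"])
    c=(np.atleast_2d(P)-T[:3,3])@T[:3,:3]; return (c/c[:,2:])@K.T
E
python3 - <<'E'
from h import *
np.set_printoptions(precision=4,suppress=True)
D={n:np.load(f"pics/{n}0.npz") for n in("top","side")}
C={n:cloud(n,D[n]["d"]) for n in D}
def st(n,u0,u1,v0,v1,zl,zh):
    c=C[n][v0:v1,u0:u1].reshape(-1,3); c=c[(c[:,2]>zl)&(c[:,2]<zh)]
    print(n,zl,zh,len(c),"med",np.median(c,0),"min",c.min(0),"max",c.max(0)) if len(c) else print(n,"none")
    return c
for n,b in(("top",(425,458,250,290)),("side",(385,420,325,370))):
    c=st(n,*b,.065,.09)
    if len(c):
        (x,y),rad=cv2.minEnclosingCircle(c[:,:2].astype(np.float32)); print(" circ",x,y,rad)
for n,b in(("top",(325,380,215,270)),("side",(315,370,240,278))):
    c=st(n,*b,.113,.13)
    (x,y),rad=cv2.minEnclosingCircle(c[:,:2].astype(np.float32)); print(" circ",x,y,rad)
st("top",270,298,235,262,.125,.18); st("side",275,298,210,238,.135,.18)
st("top",180,210,255,275,.05,.2); st("side",205,235,185,250,.1,.2)
for n in C:
    c=C[n].reshape(-1,3); ok=(c[:,2]>.012)&(c[:,2]<.024)&(c[:,0]>.3)&(c[:,0]<.8)&(c[:,1]>-.2)&(c[:,1]<.4)
    m=ok.reshape(480,640).astype(np.uint8); k=max(cv2.findContours(m,0,2)[0],key=cv2.contourArea)[:,0]
    print(n,"base",cv2.minAreaRect(C[n][k[:,1],k[:,0],:2].astype(np.float32)))
a=cv2.resize(D["top"]["p"][200:300,175:385],None,fx=3.8,fy=3.8,interpolation=2)
b=cv2.resize(D["side"]["p"][180:260,200:410],None,fx=3.8,fy=3.8,interpolation=2)[:218]
b=cv2.resize(D["side"]["p"][180:280,200:360],None,fx=4,fy=4,interpolation=2)
cv2.imwrite("pics/c1.png",np.vstack([a[50:310],np.hstack([b[:330],np.zeros((330,798-640,3),np.uint8)])])[:,:,::-1])
E
```

```text
top 0.065 0.09 311 med [ 0.5212 -0.347   0.076 ] min [ 0.4956 -0.3733  0.0653] max [ 0.5457 -0.3214  0.0889]
 circ 0.5206162929534912 -0.3477795720100403 0.026599619537591934
side 0.065 0.09 405 med [ 0.5163 -0.3502  0.0745] min [ 0.4922 -0.3743  0.0651] max [ 0.5446 -0.3216  0.0796]
 circ 0.5185796022415161 -0.3475302457809448 0.02700594998896122
top 0.113 0.13 1362 med [ 0.5766 -0.1086  0.1203] min [ 0.523  -0.1624  0.1131] max [ 0.6312 -0.0561  0.1297]
 circ 0.5770680904388428 -0.10890906304121017 0.0550345852971077
side 0.113 0.13 1121 med [ 0.5719 -0.1119  0.1187] min [ 0.5192 -0.1639  0.1132] max [ 0.6309 -0.0536  0.1242]
 circ 0.5745357871055603 -0.10912439227104187 0.056996602565050125
top 0.125 0.18 67 med [0.5513 0.0698 0.1559] min [0.5419 0.0596 0.128 ] max [0.5646 0.0798 0.1636]
side 0.135 0.18 86 med [0.5464 0.0652 0.1526] min [0.5387 0.0562 0.1351] max [0.5604 0.0798 0.1591]
top 0.05 0.2 172 med [0.5078 0.2919 0.105 ] min [0.5009 0.2615 0.0524] max [0.5349 0.3181 0.163 ]
side 0.1 0.2 165 med [0.5023 0.2923 0.1237] min [0.4976 0.255  0.1005] max [0.5314 0.3197 0.1562]
top base ((0.5242016911506653, 0.06609827280044556), (0.07354620099067688, 0.5007942914962769), 7.8045244216918945)
side base ((0.5481033325195312, 0.06930533051490784), (0.13229750096797943, 0.5030850768089294), 7.988198757171631)
```

View pics/c1.png

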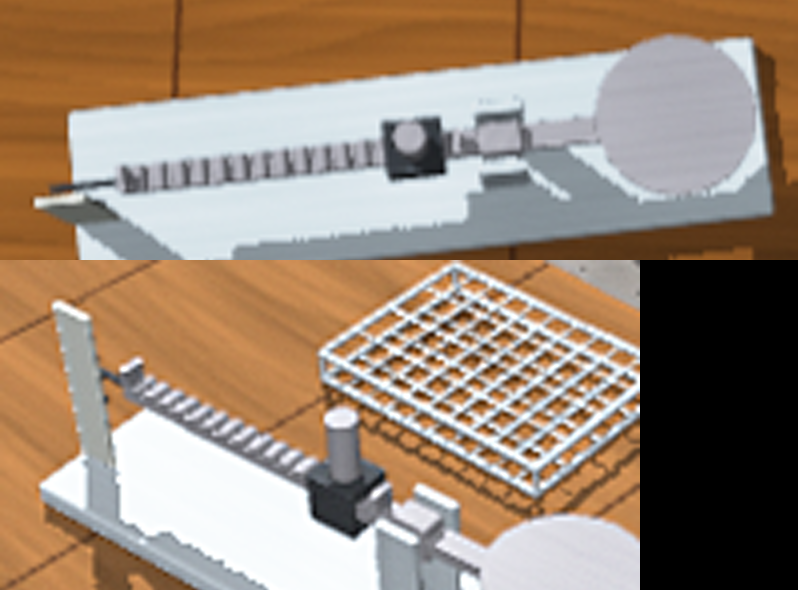

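The crop confirms the geometry. The poise sits next to the pivot, and the gate plate hides the pointer from the side camera, so I'll read the tilt from the beam's height. I have about (0.520,-0.348) for the shaker, top at 0.076, and (0.576,-0.109,0.120) for the platform. The knob is at about (0.551,0.069), top at 0.159, with the beam at yaw 7.9°. Moving now.

```bash
python3 -m inch '[{"x":0.8,"y":1},{"x":0.8,"y":1},{"x":0.8,"y":1},{"x":0.8,"y":1},{"x":0.8,"y":1}]' 1 30
python3 -m inch '[{"x":0.8,"y":1},{"x":0.8,"y":1},{"x":0.8,"y":1},{"x":0.8,"y":1},{"x":0.8,"y":1}]'
python3 -m inch '[{"x":0.8,"y":1},{"x":0.8,"y":1},{"x":0.8,"y":1},{"x":0.8,"y":1},{"x":0.8,"y":1}]'
```

```text
validation failed for argument at $[0]...
validation failed for argument at $[0]...
validation failed for argument at $[0]...
```

All four keys are required, it seems.

```bash
python3 -m inch '[{"x":0.8,"y":1,"z":0,"yaw":0},{"x":0.8,"y":1,"z":0,"yaw":0},{"x":0.8,"y":1,"z":0,"yaw":0},{"x":0.8,"y":1,"z":0,"yaw":0},{"x":0.8,"y":1,"z":0,"yaw":0}]' 1 30
python3 -m inch '[{"x":0.8,"y":1,"z":0,"yaw":0},{"x":0.8,"y":1,"z":0,"yaw":0},{"x":0.8,"y":1,"z":0,"yaw":0},{"x":0.8,"y":1,"z":0,"yaw":0},{"x":0.8,"y":1,"z":0,"yaw":0}]'
```

```text
time_s: 0.52
tcp_pos: [0.3229, 0.4533, 0.2315]
eef_rot: [179.5, -0.1, -24.9]
contact_force: [0.4, 0.1, 0.5]
gripper_width: 0.0879
time_s: 0.93
tcp_pos: [0.3607, 0.2887, 0.231]
eef_rot: [179.3, -0.0, -24.8]
contact_force: [0.9, 0.0, -0.8]
gripper_width: 0.0877
```

```bash
python3 -m inch '[{"x":0.8,"y":1,"z":0,"yaw":0},{"x":0.8,"y":1,"z":0,"yaw":0},{"x":0.8,"y":1,"z":0,"yaw":0},{"x":0.8,"y":1,"z":0,"yaw":0},{"x":0.8,"y":1,"z":0,"yaw":0}]'
python3 -m inch '[{"x":0.8,"y":1,"z":0,"yaw":0},{"x":0.8,"y":1,"z":0,"yaw":0},{"x":0.8,"y":1,"z":0,"yaw":0},{"x":0.8,"y":1,"z":0,"yaw":0},{"x":0.8,"y":1,"z":0,"yaw":0}]'
python3 -m inch '[{"x":0.8,"y":1,"z":0,"yaw":0},{"x":0.8,"y":1,"z":0,"yaw":0},{"x":0.8,"y":1,"z":0,"yaw":0},{"x":0.8,"y":1,"z":0,"yaw":0},{"x":0.8,"y":1,"z":0,"yaw":0}]'
cat >> h.py <<'E'
def go(x,y,z,yaw=None):
    s=r.get_state();from scipy.spatial.transform import Rotation as R
    M=R.from_euler("xyz",s["eef_rot"],degrees=True).as_matrix()
    d=M.T@(np.array([x,y,z])-s["tcp_pos"])/.025
    print("t",s["time_s"],"tcp",np.round(s["tcp_pos"],4),"rot",np.round(s["eef_rot"],1),"F",np.round(s["contact_force"],1),"w",round(s["gripper_width"],4))
    print("units x y z:",np.round(d,2),"yaw units",None if yaw is None else round((s["eef_rot"][2]-yaw)/4,2))
E
python3 -c "
from h import *
go(.52,-.348,.15)"
```

```text
time_s: 1.35
tcp_pos: [0.398, 0.1246, 0.2321]
eef_rot: [179.3, -0.0, -24.7]
contact_force: [0.5, 0.2, -0.8]
gripper_width: 0.0876
time_s: 1.77
tcp_pos: [0.4355, -0.039, 0.2338]
eef_rot: [179.4, -0.0, -24.6]
contact_force: [0.6, 0.1, 0.3]
gripper_width: 0.0875
time_s: 2.18
tcp_pos: [0.4735, -0.2031, 0.2348]
eef_rot: [179.5, -0.0, -24.6]
contact_force: [1.7, 0.2, 0.9]
gripper_width: 0.0877
t 2.1833 tcp [ 0.4735 -0.2031  0.2348] rot [179.5  -0.  -24.6] F [1.7 0.2 0.9] w 0.0877
units x y z: [4.11 4.46 3.43] yaw units None
```

```bash
python3 -m inch '[{"x":0.9,"y":0.95,"z":0.2,"yaw":0},{"x":0.9,"y":0.95,"z":0.5,"yaw":0},{"x":0.9,"y":0.95,"z":0.5,"yaw":0},{"x":0.9,"y":0.95,"z":0.6,"yaw":0},{"x":0.4,"y":0.5,"z":0.6,"yaw":0}]'
python3 -m inch '[{"x":0,"y":0,"z":0,"yaw":0}]'
python3 -c "
from h import *
go(.52,-.348,.044)"
```

```text
time_s: 2.6
tcp_pos: [0.5218, -0.3541, 0.1758]
eef_rot: [179.5, -0.3, -24.7]
contact_force: [0.0, 0.8, -0.2]
gripper_width: 0.0876
time_s: 2.68
tcp_pos: [0.5204, -0.3563, 0.1714]
eef_rot: [179.5, 0.0, -24.9]
contact_force: [-0.7, 0.5, -0.9]
gripper_width: 0.0875
t 2.6833 tcp [ 0.5204 -0.3563  0.1714] rot [179.5   0.  -24.9] F [-0.7  0.5 -0.9] w 0.0875
units x y z: [-0.15 -0.34  5.09] yaw units None
```

```bash
python3 -m inch '[{"x":-0.15,"y":-0.34,"z":0.5,"yaw":0},{"x":0,"y":0,"z":0.8,"yaw":0},{"x":0,"y":0,"z":0.8,"yaw":0},{"x":0,"y":0,"z":0.8,"yaw":0},{"x":0,"y":0,"z":0.8,"yaw":0}]'
python3 -m inch '[{"x":0,"y":0,"z":0.4,"yaw":0},{"x":0,"y":0,"z":0.2,"yaw":0},{"x":0,"y":0,"z":0,"yaw":0}]'
python3 -c "
from h import *
go(.52,-.348,.044)"
```

```text
time_s: 3.1
tcp_pos: [0.5213, -0.3495, 0.0783]
eef_rot: [179.5, -0.2, -25.1]
contact_force: [0.1, -0.2, 0.8]
gripper_width: 0.0875
time_s: 3.35
tcp_pos: [0.5186, -0.3475, 0.0588]
eef_rot: [179.5, 0.2, -25.1]
contact_force: [0.5, -0.7, 0.1]
gripper_width: 0.0876
t 3.35 tcp [ 0.5186 -0.3475  0.0588] rot [179.5   0.2 -25.1] F [ 0.5 -0.7  0.1] w 0.0876
units x y z: [ 0.06 -0.01  0.59] yaw units None
```

```bash
python3 -m inch '[{"x":0.06,"y":0,"z":0.4,"yaw":0},{"x":0,"y":0,"z":0.2,"yaw":0},{"x":0,"y":0,"z":0,"yaw":0}]'
python3 -m inch '[{"x":0,"y":0,"z":0,"yaw":0},{"x":0,"y":0,"z":0,"yaw":0},{"x":0,"y":0,"z":0,"yaw":0},{"x":0,"y":0,"z":0,"yaw":0},{"x":0,"y":0,"z":0,"yaw":0}]' -1 20
python3 -c "
from h import *
go(.52,-.348,.044)"
```

```text
time_s: 3.6
tcp_pos: [0.5217, -0.3485, 0.0451]
eef_rot: [179.5, -0.0, -25.0]
contact_force: [-0.2, 0.1, -0.5]
gripper_width: 0.0877
time_s: 4.02
tcp_pos: [0.5231, -0.3491, 0.0473]
eef_rot: [179.5, -0.2, -25.0]
contact_force: [-0.8, -0.1, -0.4]
gripper_width: 0.06
t 4.0167 tcp [ 0.5231 -0.3491  0.0473] rot [179.5  -0.2 -25. ] F [-0.8 -0.1 -0.4] w 0.06
units x y z: [-0.13  0.01  0.13] yaw units None
```

```bash
python3 -m inch '[{"x":-0.05,"y":0,"z":0.08,"yaw":0},{"x":0,"y":0,"z":0,"yaw":0},{"x":0,"y":0,"z":0,"yaw":0},{"x":0,"y":0,"z":0,"yaw":0},{"x":0,"y":0,"z":0,"yaw":0}]' -1 20
python3 -m inch '[{"x":0,"y":0,"z":-0.3,"yaw":0},{"x":0,"y":0,"z":-0.5,"yaw":0},{"x":0,"y":0,"z":-0.8,"yaw":0},{"x":0,"y":0,"z":-1,"yaw":0},{"x":0,"y":0,"z":-1,"yaw":0}]'
python3 -m inch '[{"x":0,"y":0,"z":-1,"yaw":0},{"x":0,"y":0,"z":-1,"yaw":0},{"x":0,"y":0,"z":-0.8,"yaw":0},{"x":0,"y":0,"z":-0.4,"yaw":0},{"x":0,"y":0,"z":0,"yaw":0}]'
python3 - <<'E'
from h import *
f=[]
for k in range(4):
    f.append(r.get_state()["contact_force"]); p,d,c=snap("side")
print(np.round(f,2))
q=c[...,2]; cv2.imwrite("pics/s1.png",cv2.resize(p[130:430,250:530],None,fx=2.1,fy=2)[:,:,::-1])
go(.576,-.109,.20)
E
```

```text
time_s: 4.43
tcp_pos: [0.522, -0.3488, 0.0456]
eef_rot: [179.5, -0.3, -25.0]
contact_force: [-0.3, -0.3, -0.4]
gripper_width: 0.0518
time_s: 4.85
tcp_pos: [0.5161, -0.3452, 0.1312]
eef_rot: [179.5, 0.8, -25.1]
contact_force: [0.5, -0.4, -3.5]
gripper_width: 0.0511
time_s: 5.27
tcp_pos: [0.517, -0.3446, 0.2209]
eef_rot: [179.5, 0.6, -25.1]
contact_force: [0.3, -0.5, -2.3]
gripper_width: 0.0522
[[ 0.33 -0.48 -2.33]
 [-0.1  -1.17 -3.07]
 [-0.18 -0.43 -3.61]
 [-0.68  0.3  -2.41]]
t 5.4667 tcp [ 0.5154 -0.3438  0.2165] rot [179.5   0.9 -25.2] F [ 0.1 -0.3 -3.9] w 0.0515
units x y z: [-1.79 -9.54  0.61] yaw units None
```

View pics/s1.png

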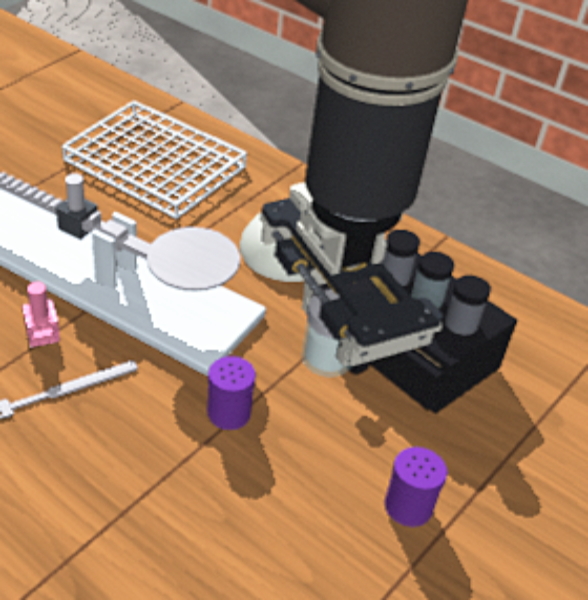

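The shaker is held nearly upright and clear of everything. The wrist force of about 3.0 N gives ≈0.3 kg, so balance should be near 8–9 notches. Now carrying it to the platform.

```bash
python3 -m inch '[{"x":-0.1,"y":-0.4,"z":0,"yaw":0},{"x":-0.2,"y":-0.8,"z":0,"yaw":0},{"x":-0.2,"y":-1,"z":0,"yaw":0},{"x":-0.2,"y":-1,"z":0,"yaw":0},{"x":-0.2,"y":-1,"z":0,"yaw":0}]'
python3 -m inch '[{"x":-0.2,"y":-1,"z":0,"yaw":0},{"x":-0.2,"y":-1,"z":0,"yaw":0},{"x":-0.2,"y":-1,"z":0,"yaw":0},{"x":-0.2,"y":-0.7,"z":0,"yaw":0},{"x":-0.1,"y":-0.4,"z":0,"yaw":0}]'
python3 -m inch '[{"x":0,"y":0,"z":0,"yaw":0},{"x":0,"y":0,"z":0,"yaw":0}]'
python3 -c "
from h import *
go(.577,-.109,.18)"
```

```text
time_s: 5.88
tcp_pos: [0.5356, -0.2376, 0.2068]
eef_rot: [179.3, 1.8, -25.6]
contact_force: [1.2, 0.7, -4.2]
gripper_width: 0.0514
time_s: 6.3
tcp_pos: [0.5571, -0.1257, 0.1982]
eef_rot: [179.1, 2.4, -25.6]
contact_force: [0.2, -0.8, -3.1]
gripper_width: 0.0515
time_s: 6.47
tcp_pos: [0.5565, -0.1228, 0.1958]
eef_rot: [179.0, 2.7, -25.4]
contact_force: [-0.6, -0.4, -2.6]
gripper_width: 0.0513
t 6.4667 tcp [ 0.5565 -0.1228  0.1958] rot [179.    2.7 -25.4] F [-0.6 -0.4 -2.6] w 0.0513
units x y z: [ 0.53 -0.86  0.59] yaw units None
```

```bash
python3 -m inch '[{"x":0.35,"y":-0.45,"z":0,"yaw":0},{"x":0.25,"y":-0.45,"z":0.1,"yaw":0},{"x":0,"y":0,"z":0.1,"yaw":0}]'
python3 -c "
from h import *
go(.577,-.109,.17)"
```

```text
time_s: 6.72
tcp_pos: [0.58, -0.1094, 0.1886]
eef_rot: [179.0, 2.7, -25.5]
contact_force: [0.5, 0.1, -2.7]
gripper_width: 0.0512
t 6.7167 tcp [ 0.58   -0.1094  0.1886] rot [179.    2.7 -25.5] F [ 0.5  0.1 -2.7] w 0.0512
units x y z: [-0.08  0.02  0.75] yaw units None
```

```bash
python3 -m inch '[{"x":-0.05,"y":0,"z":0.25,"yaw":0},{"x":0,"y":0,"z":0.25,"yaw":0},{"x":0,"y":0,"z":0.2,"yaw":0}]'
python3 -m inch '[{"x":0,"y":0,"z":0.12,"yaw":0},{"x":0,"y":0,"z":0.1,"yaw":0}]'
python3 -m inch '[{"x":0,"y":0,"z":0.1,"yaw":0},{"x":0,"y":0,"z":0.06,"yaw":0}]'
python3 -c "
from h import *
go(.577,-.109,.16)"
```

```text
time_s: 6.97
tcp_pos: [0.5783, -0.1096, 0.1688]
eef_rot: [178.9, 2.8, -25.6]
contact_force: [0.4, -0.8, -4.1]
gripper_width: 0.0512
time_s: 7.13
tcp_pos: [0.5771, -0.1102, 0.1616]
eef_rot: [178.9, 2.8, -25.6]
contact_force: [0.4, 1.4, -1.3]
gripper_width: 0.0514
time_s: 7.3
tcp_pos: [0.5767, -0.1105, 0.1571]
eef_rot: [178.9, 2.8, -25.7]
contact_force: [0.3, -0.1, -1.9]
gripper_width: 0.0513
t 7.3 tcp [ 0.5767 -0.1105  0.1571] rot [178.9   2.8 -25.7] F [ 0.3 -0.1 -1.9] w 0.0513
units x y z: [-0.02 -0.06 -0.12] yaw units None
```

```bash
python3 -m inch '[{"x":0,"y":0,"z":0.06,"yaw":0},{"x":0,"y":0,"z":0.04,"yaw":0},{"x":0,"y":0,"z":0,"yaw":0}]'
python3 -c "
from h import *
for k in range(3):snap('side')
go(.577,-.109,.154)"
```

```text
time_s: 7.55
tcp_pos: [0.5767, -0.1105, 0.1547]
eef_rot: [178.9, 2.8, -25.7]
contact_force: [0.0, 0.7, -1.2]
gripper_width: 0.0519
t 7.7 tcp [ 0.5768 -0.1106  0.1549] rot [178.9   2.8 -25.7] F [-0.5 -0.8 -1.9] w 0.0513
units x y z: [-0.02 -0.06  0.04] yaw units None
```

```bash
python3 -m inch '[{"x":0,"y":0,"z":0.05,"yaw":0},{"x":0,"y":0,"z":0.05,"yaw":0},{"x":0,"y":0,"z":0,"yaw":0}]'
python3 -c "
from h import *
go(.577,-.109,.154)"
```

```text
time_s: 7.95
tcp_pos: [0.5772, -0.1107, 0.1542]
eef_rot: [178.9, 2.7, -25.6]
contact_force: [-0.9, 0.7, 1.0]
gripper_width: 0.0516
t 7.95 tcp [ 0.5772 -0.1107  0.1542] rot [178.9   2.7 -25.6] F [-0.9  0.7  1. ] w 0.0516
units x y z: [-0.03 -0.06  0.01] yaw units None
```

```bash
python3 -m inch '[{"x":0,"y":0,"z":0,"yaw":0},{"x":0,"y":0,"z":0,"yaw":0},{"x":0,"y":0,"z":0,"yaw":0},{"x":0,"y":0,"z":0,"yaw":0},{"x":0,"y":0,"z":0,"yaw":0}]' 1 5
python3 -m inch '[{"x":0,"y":0,"z":0,"yaw":0},{"x":0,"y":0,"z":0,"yaw":0},{"x":0,"y":0,"z":-0.2,"yaw":0},{"x":0,"y":0,"z":-0.5,"yaw":0},{"x":0,"y":0,"z":-0.9,"yaw":0}]'
python3 -m inch '[{"x":0,"y":0,"z":-1,"yaw":0},{"x":0,"y":0,"z":-0.8,"yaw":0},{"x":0,"y":0,"z":-0.8,"yaw":0},{"x":0,"y":0,"z":-0.3,"yaw":0},{"x":0,"y":0,"z":0,"yaw":0}]'
python3 - <<'E'
from h import *
p,d,c=snap("side"); cv2.imwrite("pics/s2.png",cv2.resize(p[170:330,190:430],None,fx=3,fy=3)[:,:,::-1])
go(.55,.07,.26,-82.1)
E
```

```text
time_s: 8.37
tcp_pos: [0.5779, -0.111, 0.1548]
eef_rot: [179.0, 2.6, -25.6]
contact_force: [-0.5, -0.9, -0.2]
gripper_width: 0.0791
time_s: 8.78
tcp_pos: [0.577, -0.1111, 0.1913]
eef_rot: [178.7, 3.0, -25.7]
contact_force: [0.0, 0.5, 0.6]
gripper_width: 0.0877
time_s: 9.2
tcp_pos: [0.5827, -0.1117, 0.2726]
eef_rot: [178.8, 2.7, -25.6]
contact_force: [0.6, -0.1, -0.2]
gripper_width: 0.0876
t 9.25 tcp [ 0.5825 -0.1117  0.272 ] rot [178.8   2.7 -25.6] F [-0.4 -0.2  0.2] w 0.0875
units x y z: [-4.29 -6.    0.56] yaw units 14.12
```

View pics/s2.png

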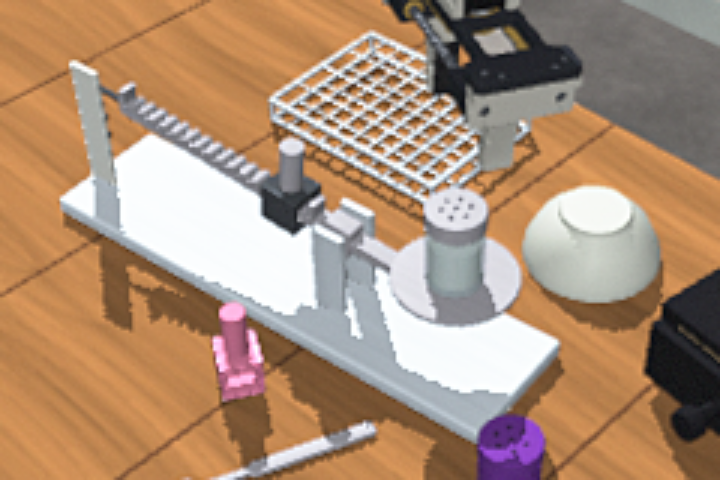

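The shaker stands upright in the middle of the platform, with the beam's outer end high as expected. Next I'll turn the jaws across the beam and move over the knob.

```bash
python3 -m inch '[{"x":-0.47,"y":-0.23,"z":0,"yaw":1},{"x":-0.47,"y":-0.23,"z":0,"yaw":1},{"x":-0.47,"y":-0.23,"z":0,"yaw":1},{"x":-0.47,"y":-0.23,"z":0,"yaw":1},{"x":-0.47,"y":-0.23,"z":0,"yaw":1}]'
python3 -m inch '[{"x":-0.47,"y":-0.23,"z":0,"yaw":1},{"x":-0.47,"y":-0.23,"z":0,"yaw":1},{"x":-0.47,"y":-0.23,"z":0,"yaw":1},{"x":-0.47,"y":-0.23,"z":0,"yaw":1},{"x":-0.47,"y":-0.23,"z":0,"yaw":1}]'
python3 -m inch '[{"x":-0.47,"y":-0.23,"z":0,"yaw":1},{"x":-0.47,"y":-0.23,"z":0,"yaw":1},{"x":-0.47,"y":-0.23,"z":0,"yaw":1},{"x":-0.47,"y":-0.23,"z":0,"yaw":0.8},{"x":0,"y":0,"z":0,"yaw":0}]'
python3 - <<'E'
from h import *
np.set_printoptions(precision=4,suppress=True)
for n in("side","top"):
    p,d,c=snap(n); m=(c[...,2]>.135)&(c[...,2]<.19)&(abs(c[...,0]-.552)<.03)&(abs(c[...,1]-.065)<.035)
    q=c[m]; print(n,len(q)); 
    if len(q): print(np.median(q,0),q.min(0),q.max(0))
    b=(c[...,2]>.08)&(c[...,2]<.2)&(c[...,1]>.11)&(c[...,1]<.27)&(abs(c[...,0]-(.559-.138*(c[...,1]-.01)))<.012)
    q=c[b]; print(" beam",len(q), np.polyfit(q[:,1],q[:,2],1) if len(q)>9 else "")
go(.5514,.0645,.20,-82.1)
E
```

```text
time_s: 9.67
tcp_pos: [0.5463, -0.0553, 0.2667]
eef_rot: [177.5, 2.5, -46.6]
contact_force: [0.5, -0.6, -0.3]
gripper_width: 0.0875
time_s: 10.08
tcp_pos: [0.5308, 0.0113, 0.2601]
eef_rot: [176.2, 1.6, -67.8]
contact_force: [0.1, -0.0, 0.4]
gripper_width: 0.0873
time_s: 10.5
tcp_pos: [0.536, 0.0663, 0.2519]
eef_rot: [175.3, 0.5, -83.9]
contact_force: [0.1, -0.2, -0.3]
gripper_width: 0.0875
side 97
[0.5468 0.0586 0.1566] [0.5397 0.0504 0.1351] [0.5598 0.0713 0.1654]
 beam 433 [0.1261 0.0902]
top 7
[0.5439 0.0629 0.1486] [0.5425 0.0574 0.1386] [0.5447 0.0676 0.155 ]
 beam 346 [0.102  0.0975]
t 10.6 tcp [0.5355 0.0649 0.252 ] rot [175.3   0.5 -83.7] F [0.5 0.  0.2] w 0.0876
units x y z: [ 0.1  -0.8   2.02] yaw units -0.4
```

```bash
python3 -m inch '[{"x":0.1,"y":-0.4,"z":0.5,"yaw":-0.4},{"x":0,"y":-0.4,"z":0.5,"yaw":0},{"x":0,"y":0,"z":0.5,"yaw":0},{"x":0,"y":0,"z":0.3,"yaw":0},{"x":0,"y":0,"z":0,"yaw":0}]'
python3 -c "
from h import *
go(.5512,.0638,.143,-82.1)"
```

```text
time_s: 11.02
tcp_pos: [0.5517, 0.0623, 0.2012]
eef_rot: [175.2, 0.6, -81.9]
contact_force: [-0.2, -1.0, -0.1]
gripper_width: 0.0874
t 11.0167 tcp [0.5517 0.0623 0.2012] rot [175.2   0.6 -81.9] F [-0.2 -1.  -0.1] w 0.0874
units x y z: [-0.04 -0.19  2.32] yaw units 0.05
```

```bash
python3 -m inch '[{"x":-0.04,"y":-0.1,"z":0.5,"yaw":0},{"x":0,"y":-0.05,"z":0.6,"yaw":0},{"x":0,"y":0,"z":0.6,"yaw":0},{"x":0,"y":0,"z":0.4,"yaw":0},{"x":0,"y":0,"z":0,"yaw":0}]'
python3 -c "
from h import *
go(.5512,.0638,.143,-82.1)"
```

```text
time_s: 11.43
tcp_pos: [0.5513, 0.062, 0.1471]
eef_rot: [175.2, 0.5, -82.0]
contact_force: [0.2, 0.2, -0.6]
gripper_width: 0.0875
t 11.4333 tcp [0.5513 0.062  0.1471] rot [175.2   0.5 -82. ] F [ 0.2  0.2 -0.6] w 0.0875
units x y z: [-0.07 -0.02  0.16] yaw units 0.03
```

```bash
python3 -m inch '[{"x":-0.06,"y":0,"z":0.1,"yaw":0},{"x":0,"y":0,"z":0,"yaw":0},{"x":0,"y":0,"z":0,"yaw":0},{"x":0,"y":0,"z":0,"yaw":0},{"x":0,"y":0,"z":0,"yaw":0}]' -0.3 4
python3 -m inch '[{"x":0,"y":0,"z":0,"yaw":0},{"x":0,"y":0,"z":0,"yaw":0},{"x":0,"y":0,"z":0,"yaw":0},{"x":0,"y":0,"z":0,"yaw":0},{"x":0,"y":0,"z":0,"yaw":0}]'
python3 - <<'E'
from h import *
p,d,c=snap("side"); cv2.imwrite("pics/s3.png",cv2.resize(p[185:275,240:350],None,fx=6,fy=6)[:,:,::-1])
go(.5512,.0638,.143,-82.1)
E
```

```text
time_s: 11.85
tcp_pos: [0.5523, 0.0636, 0.1471]
eef_rot: [175.4, 0.5, -82.0]
contact_force: [0.4, -0.8, 0.5]
gripper_width: 0.0602
time_s: 12.27
tcp_pos: [0.5531, 0.0639, 0.1487]
eef_rot: [175.5, 0.6, -82.0]
contact_force: [0.3, -0.8, 0.4]
gripper_width: 0.032
t 12.3167 tcp [0.5531 0.0639 0.1487] rot [175.5   0.6 -81.9] F [-0.2  0.5  0.8] w 0.031
units x y z: [-0.    0.06  0.23] yaw units 0.04
```

View pics/s3.png

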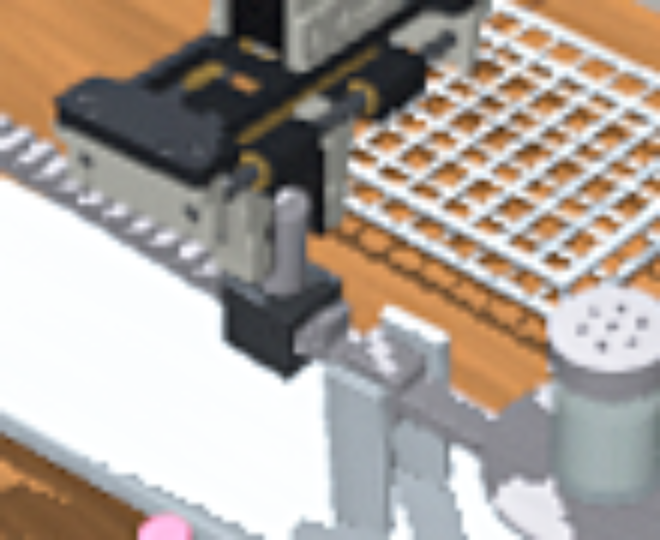

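The knob stands between the nearly closed fingers (around px (290,235) in the crop) and looks centred. The grip is a bit high, so I'll lower 7 mm and close softly.

```bash
python3 -m inch '[{"x":0,"y":0.03,"z":0.15,"yaw":0},{"x":0,"y":0,"z":0.17,"yaw":0},{"x":0,"y":0,"z":0,"yaw":0}]'
python3 -m inch '[{"x":0,"y":0,"z":0,"yaw":0},{"x":0,"y":0,"z":0,"yaw":0},{"x":0,"y":0,"z":0,"yaw":0},{"x":0,"y":0,"z":0,"yaw":0}]' -1 4
python3 -c "
from h import *
go(.5512,.0638,.143,-82.1)"
```

```text
time_s: 12.57
tcp_pos: [0.5515, 0.0638, 0.14]
eef_rot: [175.6, 0.6, -82.0]
contact_force: [0.3, 0.4, -0.6]
gripper_width: 0.0308
time_s: 12.9
tcp_pos: [0.552, 0.0638, 0.1396]
eef_rot: [175.6, 0.6, -81.9]
contact_force: [0.4, -0.2, -0.6]
gripper_width: 0.0226
t 12.9 tcp [0.552  0.0638 0.1396] rot [175.6   0.6 -81.9] F [ 0.4 -0.2 -0.6] w 0.0226
units x y z: [-0.    0.04 -0.13] yaw units 0.04
```

```bash
python3 -m inch '[{"x":0,"y":0,"z":-0.08,"yaw":0},{"x":0,"y":0,"z":-0.08,"yaw":0},{"x":0,"y":0,"z":0,"yaw":0}]'
python3 -m inch '[{"x":-0.1,"y":0,"z":-0.02,"yaw":0},{"x":-0.2,"y":0,"z":-0.02,"yaw":0},{"x":-0.2,"y":0,"z":-0.02,"yaw":0},{"x":-0.2,"y":0,"z":-0.02,"yaw":0}]'
python3 -c "
from h import *
go(.5512-.137*.028,.0638+.99*.028,.1465,-82.1)"
```

```text
time_s: 13.15
tcp_pos: [0.5524, 0.064, 0.1433]
eef_rot: [175.6, 0.6, -82.0]
contact_force: [1.1, 0.3, -2.3]
gripper_width: 0.0228
time_s: 13.48
tcp_pos: [0.55, 0.0818, 0.1454]
eef_rot: [175.6, 0.6, -82.1]
contact_force: [1.7, -0.5, -3.8]
gripper_width: 0.0225
t 13.4833 tcp [0.55   0.0818 0.1454] rot [175.6   0.6 -82.1] F [ 1.7 -0.5 -3.8] w 0.0225
units x y z: [-0.4   0.05 -0.04] yaw units 0.01
```

```bash
python3 -m inch '[{"x":-0.25,"y":0.02,"z":-0.025,"yaw":0},{"x":-0.25,"y":0.02,"z":-0.025,"yaw":0},{"x":-0.25,"y":0.0,"z":-0.025,"yaw":0},{"x":-0.25,"y":0,"z":-0.025,"yaw":0},{"x":-0.25,"y":0,"z":-0.025,"yaw":0}]'
python3 -m inch '[{"x":-0.25,"y":0,"z":-0.025,"yaw":0},{"x":-0.25,"y":0,"z":-0.025,"yaw":0},{"x":-0.25,"y":0,"z":-0.025,"yaw":0},{"x":-0.25,"y":0,"z":-0.025,"yaw":0}]'
python3 -c "
from h import *
go(.552-.137*.1115,.0638+.99*.1115,.1433+.0112,-82.1)"
```

```text
time_s: 13.9
tcp_pos: [0.5448, 0.1165, 0.1495]
eef_rot: [175.6, 0.6, -82.0]
contact_force: [2.2, -1.4, -3.6]
gripper_width: 0.0228
time_s: 14.23
tcp_pos: [0.541, 0.1443, 0.1526]
eef_rot: [175.6, 0.6, -82.0]
contact_force: [1.9, -0.8, -2.6]
gripper_width: 0.023
t 14.2333 tcp [0.541  0.1443 0.1526] rot [175.6   0.6 -82. ] F [ 1.9 -0.8 -2.6] w 0.023
units x y z: [-1.21  0.01 -0.06] yaw units 0.03
```

```bash
python3 -m inch '[{"x":-0.27,"y":0,"z":-0.015,"yaw":0},{"x":-0.27,"y":0,"z":-0.015,"yaw":0},{"x":-0.27,"y":0,"z":-0.015,"yaw":0},{"x":-0.27,"y":0,"z":-0.015,"yaw":0},{"x":-0.05,"y":0,"z":0,"yaw":0}]'
python3 -m inch '[{"x":0,"y":0,"z":0,"yaw":0},{"x":0,"y":0,"z":0,"yaw":0}]'
python3 -c "
from h import *
go(.552-.137*.1115,.0638+.99*.1115,.1433+.0112,-82.1)"
```

```text
time_s: 14.65
tcp_pos: [0.5366, 0.1762, 0.1546]
eef_rot: [175.6, 0.6, -81.9]
contact_force: [2.7, 0.5, -3.0]
gripper_width: 0.0226
time_s: 14.82
tcp_pos: [0.5365, 0.177, 0.1546]
eef_rot: [175.6, 0.6, -81.9]
contact_force: [2.4, -0.5, -2.1]
gripper_width: 0.0229
t 14.8167 tcp [0.5365 0.177  0.1546] rot [175.6   0.6 -81.9] F [ 2.4 -0.5 -2.1] w 0.0229
units x y z: [0.11 0.01 0.  ] yaw units 0.06
```

```bash
python3 -m inch '[{"x":0.1,"y":-0.05,"z":0,"yaw":0},{"x":0,"y":0,"z":0.06,"yaw":0},{"x":0,"y":0,"z":0.07,"yaw":0},{"x":0,"y":0,"z":0.07,"yaw":0},{"x":0,"y":0,"z":0,"yaw":0}]'
python3 -m inch '[{"x":0,"y":0,"z":0.08,"yaw":0},{"x":0,"y":0,"z":0.08,"yaw":0},{"x":0,"y":0,"z":0,"yaw":0}]'
python3 -c "
from h import *
go(.552-.137*.1115,.0638+.99*.1115,.1433+.0112,-82.1)"
```

```text
time_s: 15.23
tcp_pos: [0.538, 0.1742, 0.1495]
eef_rot: [175.7, 0.6, -81.9]
contact_force: [-0.1, 3.2, -0.3]
gripper_width: 0.0222
time_s: 15.48
tcp_pos: [0.5381, 0.1747, 0.1458]
eef_rot: [175.7, 0.7, -81.9]
contact_force: [0.9, 0.7, 0.2]
gripper_width: 0.022
t 15.4833 tcp [0.5381 0.1747 0.1458] rot [175.7   0.7 -81.9] F [0.9 0.7 0.2] w 0.022
units x y z: [ 0.01  0.08 -0.34] yaw units 0.04
```

```bash
python3 -m inch '[{"x":0,"y":0,"z":0,"yaw":0},{"x":0,"y":0,"z":0,"yaw":0},{"x":0,"y":0,"z":0,"yaw":0},{"x":0,"y":0,"z":0,"yaw":0},{"x":0,"y":0,"z":0,"yaw":0}]' 0 4
python3 -m inch '[{"x":0,"y":0,"z":-0.3,"yaw":0},{"x":0,"y":0,"z":-0.6,"yaw":0},{"x":0,"y":0,"z":-0.8,"yaw":0},{"x":0,"y":0,"z":-0.8,"yaw":0},{"x":0,"y":0,"z":0,"yaw":0}]'
python3 -m inch '[{"x":0,"y":0,"z":0,"yaw":0},{"x":0,"y":0,"z":0,"yaw":0},{"x":0,"y":0,"z":0,"yaw":0},{"x":0,"y":0,"z":0,"yaw":0},{"x":0,"y":0,"z":0,"yaw":0}]'
python3 -m inch '[{"x":0,"y":0,"z":0,"yaw":0},{"x":0,"y":0,"z":0,"yaw":0},{"x":0,"y":0,"z":0,"yaw":0},{"x":0,"y":0,"z":0,"yaw":0},{"x":0,"y":0,"z":0,"yaw":0}]'
cat >> h.py <<'E'
def tilt(C,tag):
    c=C; s=(c[...,1]-.0098)*.99-(c[...,0]-.559)*.137; l=(c[...,0]-.559)*.99+(c[...,1]-.0098)*.137
    b=(c[...,2]>.07)&(c[...,2]<.16)&(s>.09)&(s<.29)&(abs(l)<.013)
    q=b&(c[...,2]<.09+.12*s+.02)
    z=c[...,2][q]; ss=s[q]; k=np.polyfit(ss,z,1)
    for _ in range(4):
        e=z-np.polyval(k,ss); g=abs(e)<.006; k=np.polyfit(ss[g],z[g],1)
    e_=(s>.235)&(s<.285)&(abs(l)<.012)&(c[...,2]>.05)
    print(tag,"fit",np.round(k,4),g.sum(),"end z med",np.round(np.median(c[...,2][e_]),4),e_.sum())
    m=(s>-.18)&(s<-.06)&(abs(l)<.05)&(c[...,2]>.1)&(c[...,2]<.13); print("  platform z",np.round(np.median(c[...,2][m]),4),m.sum())
    m=(abs(s-.17)<.09)&(abs(l)<.014)&(c[...,2]>.125)&(c[...,2]<.19); q=np.c_[s[m],l[m],c[...,2][m]]
    if len(q): print("  knob s,l,z med",np.round(np.median(q,0),4),"max",np.round(q.max(0),4),len(q))
E
python3 - <<'E'
from h import *
for n in("side","top"):
    tilt(cloud(n,np.load(f"pics/{n}0.npz")["d"]),n+" start")
    p,d,c=snap(n); tilt(c,n)
    np.savez(f"pics/{n}4.npz",p=p,d=d)
    if n=="side": cv2.imwrite("pics/s4.png",cv2.resize(p[170:300,200:360],None,fx=4.5,fy=4.5)[:,:,::-1])
go(.55,.2,.2)
E
```

```text
time_s: 15.9
tcp_pos: [0.5366, 0.1732, 0.1452]
eef_rot: [175.5, 0.6, -81.9]
contact_force: [0.4, -0.2, 0.4]
gripper_width: 0.0426
time_s: 16.32
tcp_pos: [0.5409, 0.1722, 0.2107]
eef_rot: [175.3, 0.4, -81.9]
contact_force: [1.1, 1.0, 0.6]
gripper_width: 0.0441
time_s: 16.73
tcp_pos: [0.5408, 0.172, 0.2117]
eef_rot: [175.4, 0.5, -82.0]
contact_force: [-0.4, -0.4, -0.2]
gripper_width: 0.0435
time_s: 17.15
tcp_pos: [0.54, 0.1717, 0.21]
eef_rot: [175.2, 0.4, -82.0]
contact_force: [0.2, -0.7, 0.3]
gripper_width: 0.0434
side start fit [0.0038 0.0961] 340 end z med 0.097 89
  platform z 0.1188 1073
side fit [0.019  0.0977] 264 end z med 0.1048 112
  platform z 0.1162 736
  knob s,l,z med [ 0.165  -0.0074  0.1501] max [0.1803 0.0087 0.1639] 109
top start fit [-0.0084  0.1002] 403 end z med 0.0995 107
  platform z 0.1201 1359
top fit [0.0188 0.0993] 206 end z med 0.6234 452
  platform z 0.1172 962
  knob s,l,z med [0.1691 0.0054 0.1617] max [0.1781 0.0075 0.1706] 14
t 17.25 tcp [0.54   0.1717 0.21  ] rot [175.2   0.4 -82. ] F [ 0.5 -0.4  0.9] w 0.0439
units x y z: [-1.06 -0.59  0.36] yaw units None
```

View pics/s4.png

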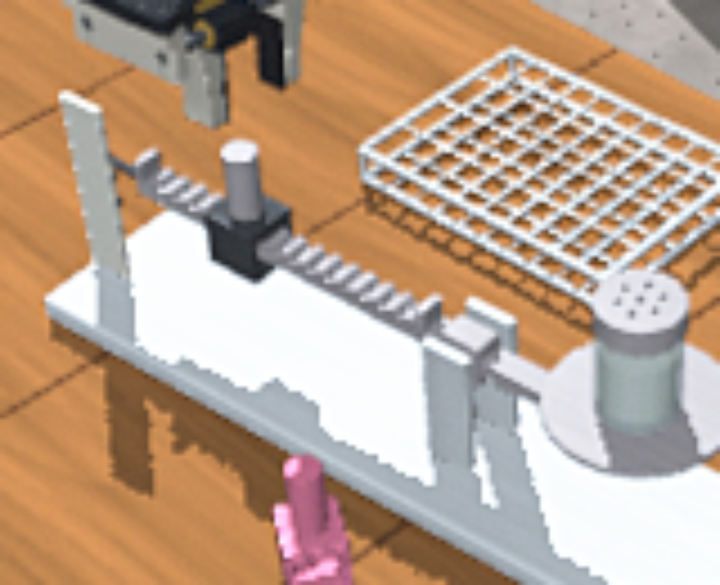

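Tilt now reads about +0.024: the platform is down 2.7 mm, the end up 7.8 mm, and the two beam fits moved +0.015 and +0.027 against the start. The poise is seated at notch 8. One notch further out should read about −0.006, which is nearer the centre. I'll regrip and drag it 14 mm outward.

```bash
python3 -m inch '[{"x":-0.3,"y":0.1,"z":0,"yaw":0},{"x":0,"y":0,"z":0,"yaw":0},{"x":0,"y":0,"z":0,"yaw":0}]'
python3 -c "
from h import *
go(.5361,.1787,.165,-82.1)
go(.5361,.1787,.140,-82.1)"
```

```text
time_s: 17.5
tcp_pos: [0.5362, 0.1794, 0.2104]
eef_rot: [175.2, 0.4, -82.0]
contact_force: [-0.1, -0.3, 0.4]
gripper_width: 0.0434
t 17.5 tcp [0.5362 0.1794 0.2104] rot [175.2   0.4 -82. ] F [-0.1 -0.3  0.4] w 0.0434
units x y z: [ 0.04 -0.14  1.81] yaw units 0.03
t 17.5 tcp [0.5362 0.1794 0.2104] rot [175.2   0.4 -82. ] F [-0.1 -0.3  0.4] w 0.0434
units x y z: [ 0.05 -0.22  2.8 ] yaw units 0.03
```

```bash
python3 -m inch '[{"x":0.04,"y":-0.1,"z":0.4,"yaw":0},{"x":0,"y":-0.1,"z":0.6,"yaw":0},{"x":0,"y":0,"z":0.6,"yaw":0},{"x":0,"y":0,"z":0.2,"yaw":0},{"x":0,"y":0,"z":0,"yaw":0}]'
python3 -c "
from h import *
go(.5361,.1787,.140,-82.1)"
```

```text
time_s: 17.92
tcp_pos: [0.5381, 0.1795, 0.1623]
eef_rot: [175.3, 0.4, -81.9]
contact_force: [0.1, -0.3, -0.2]
gripper_width: 0.0438
t 17.9167 tcp [0.5381 0.1795 0.1623] rot [175.3   0.4 -81.9] F [ 0.1 -0.3 -0.2] w 0.0438
units x y z: [0.03 0.01 0.9 ] yaw units 0.04
```

```bash
python3 -m inch '[{"x":0.03,"y":0,"z":0.4,"yaw":0},{"x":0,"y":0,"z":0.35,"yaw":0},{"x":0,"y":0,"z":0.1,"yaw":0},{"x":0,"y":0,"z":0,"yaw":0}]'
python3 -m inch '[{"x":0,"y":0,"z":0,"yaw":0},{"x":0,"y":0,"z":0,"yaw":0},{"x":0,"y":0,"z":0,"yaw":0},{"x":0,"y":0,"z":0,"yaw":0},{"x":0,"y":0,"z":0,"yaw":0}]' -1 4
python3 -m inch '[{"x":0,"y":0,"z":0,"yaw":0},{"x":0,"y":0,"z":0,"yaw":0}]'
python3 -c "
from h import *
go(.5361-.0019,.1787+.0139,.140,-82.1)"
```

```text
time_s: 18.25
tcp_pos: [0.5367, 0.1785, 0.1393]
eef_rot: [175.4, 0.4, -81.9]
contact_force: [-0.7, -0.4, -0.1]
gripper_width: 0.044
time_s: 18.67
tcp_pos: [0.5375, 0.1788, 0.1405]
eef_rot: [175.5, 0.5, -81.9]
contact_force: [0.1, 0.2, 0.1]
gripper_width: 0.0223
time_s: 18.83
tcp_pos: [0.5378, 0.1788, 0.1411]
eef_rot: [175.5, 0.5, -81.9]
contact_force: [-0.3, -0.3, 0.5]
gripper_width: 0.0223
t 18.8333 tcp [0.5378 0.1788 0.1411] rot [175.5   0.5 -81.9] F [-0.3 -0.3  0.5] w 0.0223
units x y z: [-0.57  0.06  0.05] yaw units 0.05
```

```bash
python3 -m inch '[{"x":-0.1,"y":0,"z":-0.03,"yaw":0},{"x":-0.15,"y":0,"z":-0.03,"yaw":0},{"x":-0.15,"y":0,"z":-0.02,"yaw":0},{"x":-0.15,"y":0,"z":0,"yaw":0},{"x":-0.03,"y":0,"z":0,"yaw":0}]'
python3 -m inch '[{"x":0,"y":0,"z":0,"yaw":0}]'
python3 -c "
from h import *
go(.5378-.0019,.1788+.0139,.140,-82.1)"
```

```text
time_s: 19.25
tcp_pos: [0.5357, 0.1919, 0.1433]
eef_rot: [175.4, 0.3, -81.9]
contact_force: [2.3, -4.5, -1.5]
gripper_width: 0.0223
time_s: 19.33
tcp_pos: [0.5356, 0.1919, 0.1432]
eef_rot: [175.4, 0.2, -81.9]
contact_force: [2.2, -4.5, -1.9]
gripper_width: 0.0224
t 19.3333 tcp [0.5356 0.1919 0.1432] rot [175.4   0.2 -81.9] F [ 2.2 -4.5 -1.9] w 0.0224
units x y z: [-0.03 -0.02  0.13] yaw units 0.05
```

A 4.5 N drag along the beam means the cross-bars are still catching the crest. I'll lift a few millimetres more rather than push.

```bash
python3 -m inch '[{"x":0,"y":-0.04,"z":-0.1,"yaw":0},{"x":0,"y":0,"z":-0.12,"yaw":0},{"x":0,"y":0,"z":-0.12,"yaw":0},{"x":0,"y":0,"z":0,"yaw":0}]'
python3 -m inch '[{"x":0,"y":0,"z":-0.12,"yaw":0},{"x":0,"y":0,"z":-0.12,"yaw":0},{"x":0,"y":0,"z":-0.1,"yaw":0},{"x":0,"y":0,"z":0,"yaw":0}]'
python3 -c "
from h import *
go(.5378-.0019,.1788+.0139,.140,-82.1)"
```

```text
time_s: 19.67
tcp_pos: [0.5362, 0.1911, 0.1513]
eef_rot: [175.2, 0.1, -81.9]
contact_force: [0.1, -3.1, -2.1]
gripper_width: 0.0221
time_s: 20.0
tcp_pos: [0.5367, 0.1916, 0.1605]
eef_rot: [175.2, 0.2, -82.0]
contact_force: [1.7, -1.0, -4.0]
gripper_width: 0.0213
t 20.0 tcp [0.5367 0.1916 0.1605] rot [175.2   0.2 -82. ] F [ 1.7 -1.  -4. ] w 0.0213
units x y z: [-0.04 -0.04  0.82] yaw units 0.03
```

Run:
```python
from h import *
p,d,c=snap("side"); cv2.imwrite("pics/s5.png",cv2.resize(p[170:260,205:325],None,fx=6,fy=6)[:,:,::-1])
print(proj("side",[[.559-.137*s,.0098+.99*s,.09+.045+.023+.1*s] for s in(.1667,.1806)]))
```

```text
[[253.60437836 199.27537489   1.        ]
 [249.72829975 197.04459202   1.        ]]
```

View pics/s5.png

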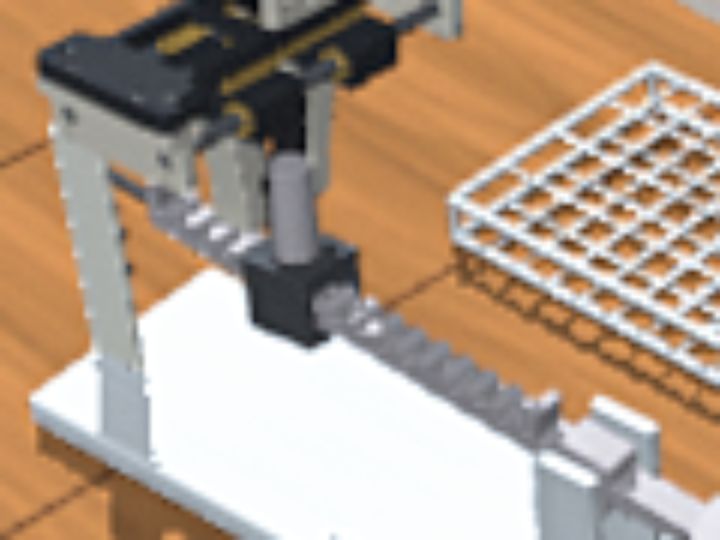

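The knob top is at full-image px (253,197). Notch 8 on the raised beam predicts (253.6,199) and notch 9 predicts (249.7,197), so the pads slid along the knob and the poise is still at notch 8. I'll lower, let go, regrip centred with a little more force, and lift before moving, which worked the first time.

```bash
python3 -m inch '[{"x":0,"y":0,"z":0.12,"yaw":0},{"x":0,"y":0,"z":0.12,"yaw":0},{"x":0,"y":0,"z":0.12,"yaw":0},{"x":0,"y":0,"z":0.12,"yaw":0},{"x":0,"y":0,"z":0.12,"yaw":0}]'
python3 -m inch '[{"x":0,"y":0,"z":0,"yaw":0},{"x":0,"y":0,"z":0,"yaw":0},{"x":0,"y":0,"z":0,"yaw":0},{"x":0,"y":0,"z":0,"yaw":0},{"x":0,"y":0,"z":0,"yaw":0}]' 0 4
python3 -m inch '[{"x":0.25,"y":0,"z":0,"yaw":0},{"x":0.25,"y":0,"z":0,"yaw":0},{"x":0,"y":0,"z":0,"yaw":0},{"x":0,"y":0,"z":0,"yaw":0},{"x":0,"y":0,"z":0,"yaw":0}]'
python3 -c "
from h import *
tilt(snap('side')[2],'side')
go(.5372,.1782,.140,-82.1)"
```

```text
time_s: 20.47
tcp_pos: [0.5365, 0.1934, 0.1456]
eef_rot: [175.4, 0.4, -81.9]
contact_force: [1.1, -0.8, -0.0]
gripper_width: 0.021
time_s: 20.88
tcp_pos: [0.5363, 0.1943, 0.1448]
eef_rot: [175.4, 0.4, -81.9]
contact_force: [-0.0, -0.6, 0.6]
gripper_width: 0.0432
time_s: 21.3
tcp_pos: [0.5385, 0.1804, 0.1452]
eef_rot: [175.5, 0.4, -81.9]
contact_force: [-0.1, 0.3, -0.1]
gripper_width: 0.0441
side fit [0.017  0.0975] 225 end z med 0.1038 110
  platform z 0.116 738
  knob s,l,z med [ 0.1647 -0.0059  0.1487] max [0.1792 0.0102 0.163 ] 104
t 21.35 tcp [0.5385 0.1805 0.1452] rot [175.5   0.4 -81.9] F [-0.  -0.2  0. ] w 0.0439
units x y z: [0.08 0.05 0.21] yaw units 0.05
```

```bash
python3 -m inch '[{"x":0.08,"y":0.03,"z":0.12,"yaw":0},{"x":0,"y":0,"z":0.08,"yaw":0},{"x":0,"y":0,"z":0,"yaw":0}]'
python3 -m inch '[{"x":0,"y":0,"z":0,"yaw":0},{"x":0,"y":0,"z":0,"yaw":0},{"x":0,"y":0,"z":0,"yaw":0},{"x":0,"y":0,"z":0,"yaw":0},{"x":0,"y":0,"z":0,"yaw":0}]' -1 6
python3 -m inch '[{"x":0,"y":0,"z":0,"yaw":0}]'
python3 -m inch '[{"x":0.02,"y":0,"z":-0.1,"yaw":0},{"x":0.03,"y":0,"z":-0.12,"yaw":0},{"x":0.03,"y":0,"z":-0.12,"yaw":0},{"x":0.03,"y":0,"z":-0.12,"yaw":0},{"x":0.03,"y":0,"z":-0.12,"yaw":0}]'
python3 -c "
from h import *
go(.5378,.1755,.157,-82.1)"
```

```text
time_s: 21.6
tcp_pos: [0.5376, 0.1783, 0.1399]
eef_rot: [175.5, 0.4, -81.9]
contact_force: [0.0, 0.5, -0.4]
gripper_width: 0.0439
time_s: 22.02
tcp_pos: [0.5376, 0.1785, 0.1396]
eef_rot: [175.5, 0.4, -81.9]
contact_force: [-0.2, -0.5, -1.1]
gripper_width: 0.0223
time_s: 22.1
tcp_pos: [0.5377, 0.1785, 0.1397]
eef_rot: [175.5, 0.4, -81.9]
contact_force: [-0.3, 0.1, -0.5]
gripper_width: 0.0216
time_s: 22.52
tcp_pos: [0.5391, 0.1753, 0.1547]
eef_rot: [175.4, 0.4, -81.9]
contact_force: [0.2, 0.2, -2.5]
gripper_width: 0.0217
t 22.5167 tcp [0.5391 0.1753 0.1547] rot [175.4   0.4 -81.9] F [ 0.2  0.2 -2.5] w 0.0217
units x y z: [-0.02  0.06 -0.09] yaw units 0.06
```

Weight is taken and there is no drag. Lifting 2 mm more, then 14 mm outward with a slight rise.

```bash
python3 -m inch '[{"x":0,"y":0,"z":-0.1,"yaw":0},{"x":0,"y":0,"z":0,"yaw":0}]'
python3 -m inch '[{"x":-0.12,"y":0,"z":-0.015,"yaw":0},{"x":-0.15,"y":0,"z":-0.015,"yaw":0},{"x":-0.15,"y":0,"z":-0.015,"yaw":0},{"x":-0.14,"y":0,"z":-0.015,"yaw":0},{"x":0,"y":0,"z":0,"yaw":0}]'
python3 -c "
from h import *
p,d,c=snap('side')
go(.5391-.0019,.1753+.0139,.1585,-82.1)
cv2.imwrite('pics/s6.png',cv2.resize(p[170:260,205:325],None,fx=6,fy=6)[:,:,::-1])"
```

```text
time_s: 22.68
tcp_pos: [0.5393, 0.175, 0.1578]
eef_rot: [175.4, 0.5, -81.9]
contact_force: [0.4, 0.1, -3.2]
gripper_width: 0.0219
time_s: 23.1
tcp_pos: [0.5372, 0.1898, 0.1589]
eef_rot: [175.4, 0.4, -81.9]
contact_force: [0.4, -0.0, -2.4]
gripper_width: 0.0218
t 23.15 tcp [0.5372 0.1896 0.1589] rot [175.4   0.4 -81.9] F [ 1.   0.8 -2.4] w 0.022
units x y z: [0.02 0.   0.02] yaw units 0.04
```

View pics/s6.png

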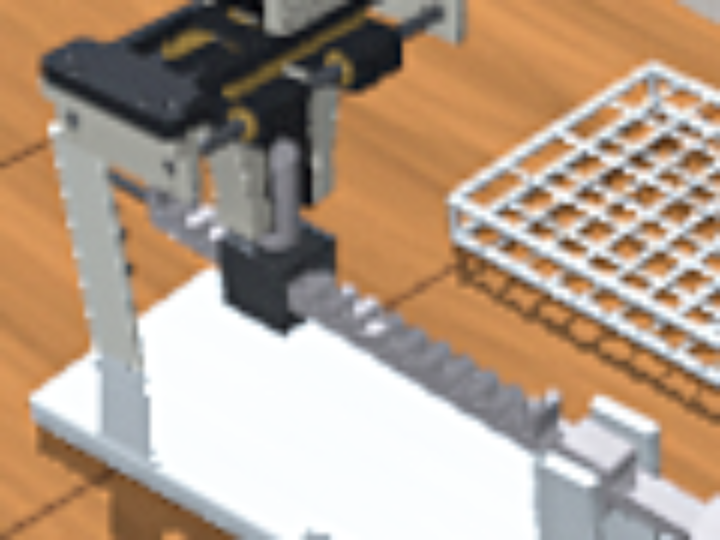

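The bridge has shifted about 4 px (24 crop px) outward with the fingers, which is one notch. Lowering, releasing and backing off.

```bash
python3 -m inch '[{"x":0,"y":0,"z":0.08,"yaw":0},{"x":-0.02,"y":0,"z":0.12,"yaw":0},{"x":-0.03,"y":0,"z":0.12,"yaw":0},{"x":-0.03,"y":0,"z":0.12,"yaw":0},{"x":-0.03,"y":0,"z":0.1,"yaw":0}]'
python3 -m inch '[{"x":0,"y":0,"z":0,"yaw":0},{"x":0,"y":0,"z":0,"yaw":0},{"x":0,"y":0,"z":0,"yaw":0},{"x":0,"y":0,"z":0,"yaw":0},{"x":0,"y":0,"z":0,"yaw":0}]' 0 4
python3 -m inch '[{"x":0,"y":0,"z":-0.3,"yaw":0},{"x":0,"y":0,"z":-0.6,"yaw":0},{"x":0,"y":0,"z":-1,"yaw":0},{"x":0,"y":0,"z":-1,"yaw":0},{"x":0,"y":0,"z":-1,"yaw":0}]'
python3 -m inch '[{"x":0,"y":1,"z":-0.5,"yaw":0},{"x":0,"y":1,"z":0,"yaw":0},{"x":0,"y":1,"z":0,"yaw":0},{"x":0,"y":1,"z":0,"yaw":0},{"x":0,"y":0,"z":0,"yaw":0}]'
python3 -m inch '[{"x":0,"y":0,"z":0,"yaw":0},{"x":0,"y":0,"z":0,"yaw":0},{"x":0,"y":0,"z":0,"yaw":0},{"x":0,"y":0,"z":0,"yaw":0},{"x":0,"y":0,"z":0,"yaw":0}]'
python3 - <<'E'
from h import *
for n in("side","top"):
    p,d,c=snap(n); tilt(c,n); tilt(cloud(n,np.load(f"pics/{n}0.npz")["d"]),n+" start")
    if n=="side": cv2.imwrite("pics/s7.png",cv2.resize(p[170:300,200:360],None,fx=4.5,fy=4.5)[:,:,::-1])
E
```

```text
time_s: 23.57
tcp_pos: [0.5364, 0.1917, 0.1454]
eef_rot: [175.5, 0.3, -81.9]
contact_force: [2.5, -2.2, 0.0]
gripper_width: 0.0221
time_s: 23.98
tcp_pos: [0.5358, 0.1922, 0.1449]
eef_rot: [175.4, 0.4, -81.9]
contact_force: [-0.8, -0.4, -0.5]
gripper_width: 0.0434
time_s: 24.4
tcp_pos: [0.5407, 0.1914, 0.2419]
eef_rot: [174.8, 0.2, -81.9]
contact_force: [0.4, 0.0, 0.8]
gripper_width: 0.0438
time_s: 24.82
tcp_pos: [0.4442, 0.178, 0.2735]
eef_rot: [175.6, 0.4, -82.0]
contact_force: [-0.4, 0.1, -0.7]
gripper_width: 0.0439
time_s: 25.23
tcp_pos: [0.4453, 0.1787, 0.2763]
eef_rot: [175.8, 0.6, -81.9]
contact_force: [-0.1, 0.3, -0.2]
gripper_width: 0.0433
side fit [0.002  0.0957] 241 end z med 0.0954 86
  platform z 0.1198 715
  knob s,l,z med [ 0.1809 -0.0066  0.146 ] max [0.1964 0.0088 0.1593] 100
side start fit [0.0038 0.0961] 340 end z med 0.097 89
  platform z 0.1188 1073
top fit [-0.0289  0.1016] 178 end z med nan 0
  platform z 0.121 957
top start fit [-0.0084  0.1002] 403 end z med 0.0995 107
  platform z 0.1201 1359
  return _methods._mean(a, axis=axis, dtype=dtype,
  ret = ret.dtype.type(ret / rcount)
```

View pics/s7.png

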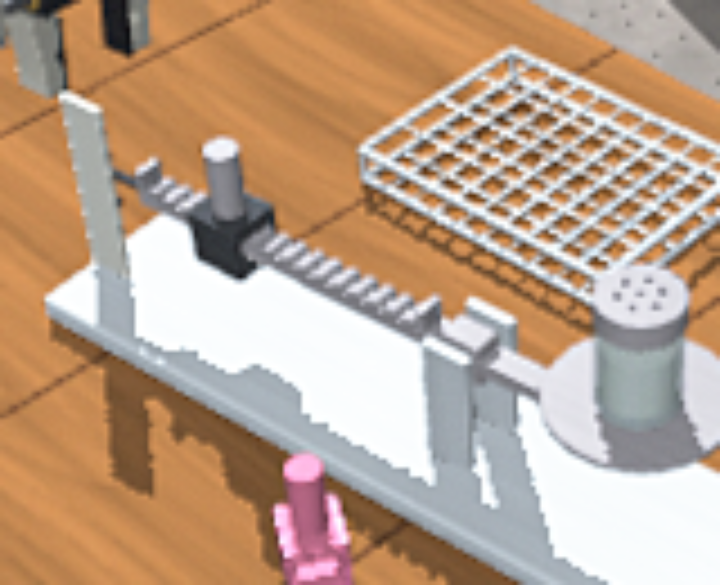

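Notch 9: the shaker is upright, and the knob top at 0.159 matches the seated height. Tilt is about −0.006 (platform +1 mm, beam end −1.6 mm against the start). I'll wait for settling, re-check and hand in.

```bash
python3 -m inch '[{"x":0,"y":0,"z":0,"yaw":0},{"x":0,"y":0,"z":0,"yaw":0},{"x":0,"y":0,"z":0,"yaw":0},{"x":0,"y":0,"z":0,"yaw":0},{"x":0,"y":0,"z":0,"yaw":0}]'
python3 -m inch '[{"x":0,"y":0,"z":0,"yaw":0},{"x":0,"y":0,"z":0,"yaw":0},{"x":0,"y":0,"z":0,"yaw":0},{"x":0,"y":0,"z":0,"yaw":0},{"x":0,"y":0,"z":0,"yaw":0}]'
python3 - <<'E'
from h import *
tilt(snap("side")[2],"side"); go(0,0,0); print(r.close_job())
E
```

```text
time_s: 25.75
tcp_pos: [0.4457, 0.1784, 0.2747]
eef_rot: [175.6, 0.5, -82.0]
contact_force: [1.1, -0.1, -0.1]
gripper_width: 0.0437
time_s: 26.17
tcp_pos: [0.4456, 0.1784, 0.2747]
eef_rot: [175.6, 0.5, -82.0]
contact_force: [0.8, -1.0, -0.9]
gripper_width: 0.0437
side fit [-0.0058  0.097 ] 258 end z med 0.0957 87
  platform z 0.1197 710
  knob s,l,z med [ 0.1811 -0.0064  0.1462] max [0.198  0.0095 0.1566] 102
t 26.2167 tcp [0.4456 0.1785 0.2747] rot [175.6   0.5 -82. ] F [-0.6  1.1 -0.1] w 0.0437
units x y z: [ 4.67 17.76 12.34] yaw units None
the job is handed in; nothing more can be done
None
```

I stood the glass shaker upright on the platform and let go, moved the poise out to notch 9 (about 186 mm from the pivot), and handed in at 26.2 s with the gripper clear of everything.

**Last checks:**
- **Level:** the beam tilt is about −0.006 rad. Platform height, beam-end height and the last beam fit against the start put it between −0.005 and −0.01, inside the ±0.021 limit. The gate plate hides the pointer from the side camera, so this is an indirect reading.
- **Notch choice:** at notch 8 the tilt was about +0.024, so notch 9 is nearer the centre.
- **Poise:** the knob top is at about 0.157–0.159 m, which is seated rather than perched. The shaker looked upright in the last picture.

**What went wrong or disagreed:**
- **First try at notch 9:** dragging without enough lift made the pads slip along the knob, with about 5 N at the wrist. I released, regripped, lifted and moved it cleanly.
- **Top-camera beam fit:** the final one read −0.020 rad relative to the start. It had few beam points because the arm was in the way, so I did not rely on it.
- **Tool tilt:** the tool drifted to nearly 5° off vertical during the job, with no visible effect.
- **Bystanders:** I did not measure the bowl, fork, basket or caddy at the end. No move took the arm near them at their own height.

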